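# Press and slide the blade cassette under the slicer's leaf spring

### The arm

A 7-joint arm with a two-finger parallel gripper is mounted at the origin on the work surface. World frame = base frame: x ahead of the robot, y to its left, z up, the work surface at z = 0. Lengths are in m, angles in rad, forces in N, time in s.
With the tool pointing down it reaches from about 0.4 to 0.85 m from the base axis. Payload 10.4 kg.
Tool frame: the origin (TCP) lies at the very end of the fingers, on their centre line; the grasp point (between the pads) lies ctrl.pinch_z behind it (ctrl.pinch_z is the distance from the TCP to the grasp point, in m); z points along the fingers, y is the line along which they close (so a half turn about z gives the same grasp; the last joint's range is limited). The gripper opens to 87 mm and grips with 3 to 60 N. Pads are 19 mm wide; open, the fingers measure 117 mm over their backs; the gripper's body (75 mm by 190 mm) begins 51 mm behind the grasp point.
Start: joints at [-1.242, 0.332, -0.065, 1.46, 0.022, 1.35, -0.088], TCP at [0.215, 0.587, 0.223] pointing down, gripper open.
Joint ranges: [-2.6, 2.6], [-0.5, 2.12], [-1.47, 1.34], [0.16, 2.42], [-1.27, 4.41], [0.06, 2.06], [-2.6, 2.6]. Speed limits (rad/s): [2.22, 2.22, 2.79, 2.79, 3.14, 3.14, 3.14].

### API

Orientations are given as a 3x3 rotation matrix whose columns are the frame's x, y, z axes.
In Python, from cell import ctrl gives the robot as it stands.
- The arm moves only by the tool drive_tool, never from a script. Its argument "increments" is a list of rows, each an object with "translation": the shift along the world's x, y, z in mm, a list of three; "rot": the turn, a rotation vector about the world's x, y, z in rad, a list of three; "fingers": the gripper's target within -1 to 1 (fully open at 1, half-way at 0, shut at -1). A call has 1 to 10 rows; each row shifts and turns the commanded pose from where the row before left it; what a row does not reach is not made up. A row lasts 1/8 s, in which the tool goes at most 62.5 mm and 10.7 degrees, less where a joint would pass 70% of its speed; a pose out of reach is approached as far as the arm can. A call with a gripper value outside its range is refused whole. The fingers move at their own pace and stop on an object; the grip force is fixed at half the most. Time passes only in rows, so rows that do not move let the fingers close. It gives the time, the measured TCP pose, the force, the opening and the grip force at its end, in the units of the state.
- ctrl.state(): the state, without advancing time (a new reading comes with each control period).
- ctrl.capture(name): name is "scene" or "side" or "wrist"; returns a dict with "pixels" (400x640x3 uint8, red, green, blue), "camera_matrix" (3x3 intrinsics, pixels), "world_to_cam" (4x4, takes a point from world to camera coordinates); the wrist camera has in their place "T_tool_cam" (4x4, takes a point from camera to tool coordinates, whose origin is the TCP and whose axes are the flange's). Camera axes: x right, y up, looking along -z (the intrinsics and any distortion apply to the point x, -y, -z); pixel columns grow to the right and rows downward; lengths in m; the calibration is good to about 2 mm. The wrist camera is an equidistant fisheye: a pixel r from the principal point sees the ray r / f radians off the axis. A picture is of the moment at which its call begins: read the wrist's pose just before it. There is no depth.
- ctrl.close_job(): hands the job in; it is judged then, once.
Trained networks look in the newest picture that a camera, given by its name, has taken for a name from the list of things; names that differ only in an ending like _2 or _b are one class to them, and where a whole thing is asked for, a point or a joint stands for the part that bears it (a point fixed in the world has none). Each returns a list of dicts, best first, with "p" (0 to 1); they miss things now and then, are a little off and sometimes report something else, mostly with a low value. They report only what shows in the picture. A call takes as long as a camera call. They do not tell look-alikes from the thing itself.
- ctrl.boxes_of(camera, query): "centre" ([column, row] in pixels, amid what is visible of it).
- ctrl.place_of(camera, query): "centre" ([column, row] in pixels: a listed point, or the origin of a listed thing).
The state is a dict: "clock": time; "joints": joint angles; "qd": joint speeds; "joint_torque": joint torques, N m; "tool_pos": TCP position; "eef_rot": TCP orientation; "force": force on the tool from outside, world axes, zero at the start; "ft_torque": the same for the moment, N m; "finger_gap": opening from 0.0 (shut) to 1.0 (fully open); "grip_force": force on a finger pad.
Only numpy, scipy, OpenCV 4.12 (cv2) and the standard library are available. Lean on these libraries where they do the work, as an engineer would, in place of code of your own. Each camera call takes 0.05 s, during which the arm holds its last target. There are 200 camera calls.

### The job

Load the blue blade cassette into the potato slicer: with your fingertips press it down hard on its sprung bed, behind the yellow ridge, and while it is held down slide it under the red lips and the brass leaf spring until it is fully home against the stop. Then let go. Do not pick the cassette up, and leave the tape roll, the red bottle and the skewer canister where they stand.

Things in the scene. Friction and masses are not known exactly. Their poses are not given: they have to be found in the camera images.
- slicer: Fixed hand-cranked potato slicer, base 420 x 130 mm. Origin on the counter at the lips' entry, mid-width; x = the way the cassette slides in, z up. A channel 66 mm wide runs along x, open above from x = -175 to 0 mm (white side walls, tops 34 mm above the counter), under red lips from 0 to 85 mm. Gear box 108 mm high from x = 112 to 205 mm, crank beyond it.
- cassette: Loose flat blue plate 130 x 62 x 12 mm, 0.18 to 0.35 kg, lying in the open channel on the sprung bed, underside 28 mm above the counter. Origin at the centre of its underside; x = the way it slides in, z up. Steel blade inlay on its front half. A yellow cross ridge, 50 mm wide, 8 mm high, stands on top from x = -34 to -28 mm. Fully home its origin is at slicer x = 20 mm.
- cassette_pad (a point): Point on the cassette's top face (40 mm above the counter at first) in the middle of the 31 mm long bare strip behind the yellow ridge, 50 mm behind the cassette's centre, 16 mm behind the ridge: the place to press and push. Axes as the cassette's.
- slicer_lips (a point): Mid-width point at the entry of the red lips, level with their underside (33.5 mm above the counter). The lips are 6 mm thick and overhang the channel 10 mm on each side. The raised cassette runs into their ends; pressed down at least 6.5 mm it passes under. A dark cross bar (top 54 mm above the counter) spans the channel 2 to 14 mm inside. Axes as the slicer's.
- slicer_stop (a point): Middle of the white stop that closes the channel 85 mm beyond the lips' entry, 33.5 mm above the counter. Fully home, the cassette's front face touches it, its ridge is 8 mm short of the lips and the bed holds it up against the lips. Axes as the slicer's.
- bed (a joint): Sprung white bed under the cassette, all along the channel, moves straight down without tilting: 0 = raised, grows as it is pressed to 0.012 m at its bottom stop. Its spring pushes up with about 6 N when raised and 0.8 N more for each mm, so pushing the cassette down takes about 8 N on its top at the lips' height and 13 N at the bottom.
- leaf (a joint): Brass leaf spring, 22 mm wide, hinged under the cross bar and sloping down along the slicer's x to a tip about 60 mm inside the lips: 0 = hanging free with the tip about 25 mm above the counter, grows (rad) as the cassette lifts it, about 0.17 with the cassette under it. It presses down on the cassette with about 5 N.
- tape: Roll of yellow tape lying flat, 104 mm across and 48 mm high; origin at the centre of its underside.
- bottle: Red squeeze bottle, 60 mm across and 170 mm high, upright; origin at the centre of its underside.
- skewers: Steel canister of bamboo skewers, 72 mm across, 190 mm high over the skewers; origin at the centre of its underside.
There are look-alikes about, which are no part of the job. What is meant by the cassette is not brown or orange, and is the larger of those in its own colour.

How it is judged:
By the outcome, as a careful person would: the job done as asked, in the order asked, and still so for the second after the job is handed in, with the robot touching nothing.
It also fails if it takes over 32 s, if anything falls off the work surface, if the arm or the gripper's body presses on something with over 40 N, if the wrist force passes 120 N, or if a joint passes its speed limit or range.

## Working session

There is one attempt and no reset: what is moved stays moved. The work goes in short steps, Python scripts to look and compute and a tool call to move; the robot and the scene stay as the last step left them, time stands still between calls to the robot, and variables do not carry over. Pictures are saved under pics/ and viewed, at most 10 in all, crops included, and the job is handed in when it is done.

Besides the shell and the picture viewer there is one more tool, called by a JSON object that holds its "method" and its "body". drive_tool: Moves the arm, as the interface text tells. Its arguments: {"type":"object","properties":{"increments":{"type":"array"}},"required":["increments"]}

```bash
mkdir -p pics
python3 - <<'E'
from cell import ctrl
import cv2,pickle
d={}
for c in("scene","side"):
    r=ctrl.capture(c);d[c]=r
    cv2.imwrite(f"pics/{c}0.png",r["pixels"][...,::-1])
    for q in("cassette","cassette_pad","slicer_lips","slicer_stop","slicer","tape","bottle","skewers"):
        print(c,q,[( [round(float(v)) for v in b["centre"]],round(b["p"],2)) for b in ctrl.place_of(c,q)[:4]])
pickle.dump(d,open("d.pkl","wb"))
s=ctrl.state();print(s["clock"],s["tool_pos"],s["eef_rot"],s["force"],s["finger_gap"],ctrl.pinch_z)
E
```

```text
scene cassette [([301, 233], 0.86), ([218, 217], 0.84), ([188, 178], 0.66), ([256, 145], 0.64)]
scene cassette_pad [([280, 238], 0.94), ([271, 153], 0.91), ([190, 167], 0.9), ([219, 226], 0.69)]
scene slicer_lips [([326, 219], 0.87)]
scene slicer_stop [([355, 208], 0.95)]
scene slicer [([322, 229], 0.61)]
scene tape [([321, 282], 0.98)]
scene bottle [([238, 280], 0.64), ([281, 244], 0.56)]
scene skewers [([414, 231], 0.76)]
side cassette [([391, 262], 0.9), ([349, 210], 0.85), ([379, 301], 0.63), ([290, 287], 0.62)]
side cassette_pad [([366, 208], 0.93), ([394, 250], 0.88), ([369, 311], 0.68), ([288, 272], 0.58)]
side slicer_lips [([320, 201], 0.83), ([362, 192], 0.17)]
side slicer_stop [([298, 196], 0.89)]
side slicer []
side tape [([364, 191], 0.68)]
side bottle []
side skewers []
0.9 [0.21536858 0.58676249 0.22258572] [[-9.38738280e-01  3.44630877e-01 -7.40932549e-07]
 [ 3.44630873e-01  9.38738271e-01  1.40461810e-04]
 [ 4.91030185e-05  1.31601530e-04 -9.99999990e-01]] [-0.69456019  0.5693283   0.83903999] 1.000903563122128 0.0187
```

View pics/scene0.png

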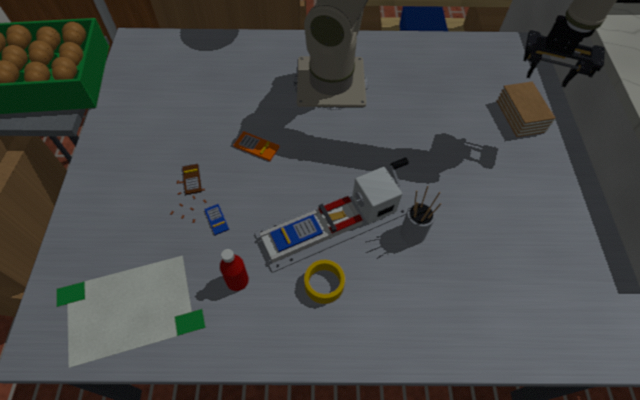

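View pics/side0.png

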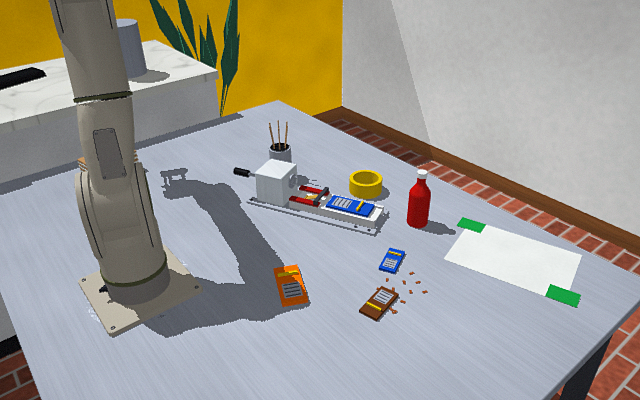

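```bash
cat > h.py <<'E'
import numpy as np,pickle
from scipy.optimize import least_squares
d=pickle.load(open("d.pkl","rb"))
def proj(c,P):
    r=d[c];p=(r["world_to_cam"]@np.append(P,1))[:3];k=r["camera_matrix"]@np.array([p[0],-p[1],-p[2]]);return k[:2]/k[2]
def onplane(c,px,z):
    return least_squares(lambda q:proj(c,[q[0],q[1],z])-px,[.5,.2]).x
def tri(a,b):
    s=least_squares(lambda P:np.r_[proj("scene",P)-a,proj("side",P)-b],[.5,.2,.05]);return s.x,np.abs(s.fun).max()
E
python3 - <<'E'
from h import *
for n in("scene","side"):
    T=np.linalg.inv(d[n]["world_to_cam"]);print(n,T[:3,3],d[n]["camera_matrix"][0])
print("pad",tri([280,238],[366,208]),onplane("scene",[280,238],.04),onplane("side",[366,208],.04))
print("lips",tri([326,219],[320,201]),onplane("scene",[326,219],.0335),onplane("side",[320,201],.0335))
print("stop",tri([355,208],[298,196]),onplane("scene",[355,208],.0335),onplane("side",[298,196],.0335))
print("cas",tri([301,233],[349,210]),onplane("scene",[301,233],.028),onplane("side",[349,210],.028))
for n,p in(("tape",[321,282]),("bottle",[238,280]),("sk",[414,231])):print(n,onplane("scene",p,0))
E
```

```text
scene [ 1.14036675 -0.05910891  1.09691096] [441.17602495   0.         314.87538132]
side [-0.22726033 -1.00614601  0.84669444] [501.58632071   0.         317.35561042]
pad (array([ 0.62335803, -0.14639252,  0.03901264]), np.float64(1.080043203738569)) [ 0.62194427 -0.14420134] [ 0.62345489 -0.15074951]
lips (array([ 0.55705752, -0.02132915,  0.02800758]), np.float64(0.17248678750621593)) [ 0.55969338 -0.02116546] [ 0.55193502 -0.02857827]
stop (array([0.52454391, 0.05596122, 0.02540152]), np.float64(2.2857679222303204)) [0.52399664 0.05998122] [0.5186551  0.03597647]
cas (array([ 0.59963887, -0.09418958,  0.0172941 ]), np.float64(2.381382701738346)) [ 0.60050563 -0.08903349] [ 0.59128823 -0.11375114]
tape [ 0.72901093 -0.03460228]
bottle [ 0.72527669 -0.25168782]
sk [0.57716799 0.22558045]
```

The scene view shows the slicer at (325,225) with a blue cassette in its channel at (298,233). The tape is at (324,281), the bottle at (234,270) and the skewers at (420,215). The side view agrees, with the cassette at (350,206).

There are four candidates in the scene view: blue in the channel (298,233), small blue on the counter (216,218), brown (192,178) and orange (256,145). The one in the channel fits, as it is the larger blue one and lies in the slicer. I'll confirm that in a crop.

Run:
```python
from h import *
import cv2
a=cv2.resize(d["scene"]["pixels"][140:280,170:440],None,fx=2.9,fy=2.9,interpolation=cv2.INTER_CUBIC)
cv2.imwrite("pics/crop1.png",a[...,::-1])
```

```text
(no output)
```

View pics/crop1.png

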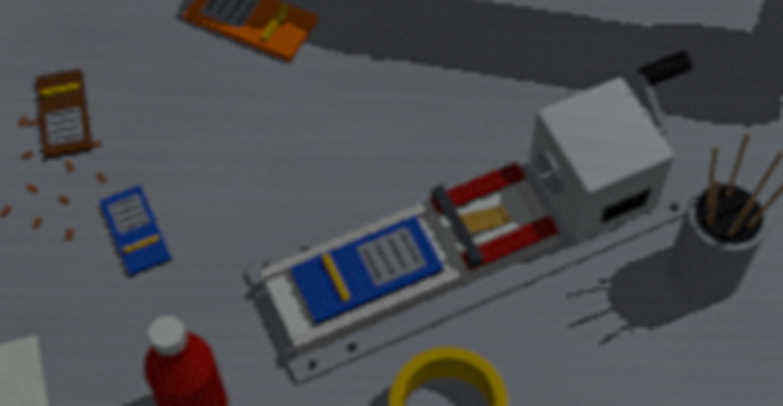

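The crop confirms it. The channel cassette (crop 365,270) is the larger blue one, with its yellow ridge at (338,277) and the bare strip to the left of it. The small blue one is at (135,230). Next I'll move to a hover above it, closing the fingers on the way.

{"method": "drive_tool", "body": {"increments": [{"translation": [5, -15, 25], "rot": [0, 0, -0.03], "fingers": -1}, {"translation": [20, -40, 25], "rot": [0, 0, -0.05], "fingers": -1}, {"translation": [25, -45, 20], "rot": [0, 0, -0.05], "fingers": -1}, {"translation": [25, -45, 10], "rot": [0, 0, -0.05], "fingers": -1}, {"translation": [25, -45, 0], "rot": [0, 0, -0.05], "fingers": -1}, {"translation": [25, -45, 0], "rot": [0, 0, -0.05], "fingers": -1}, {"translation": [25, -45, 0], "rot": [0, 0, -0.05], "fingers": -1}, {"translation": [25, -45, 0], "rot": [0, 0, -0.05], "fingers": -1}, {"translation": [25, -45, 0], "rot": [0, 0, -0.05], "fingers": -1}, {"translation": [25, -45, 0], "rot": [0, 0, -0.05], "fingers": -1}]}}

```text
clock: 2.15
tool_pos: [0.4409, 0.1702, 0.3028]
eef_rot: [[-0.672, 0.74, 0.001], [0.74, 0.672, 0.001], [0.0, 0.001, -1.0]]
force: [1.1, 1.8, -0.3]
finger_gap: 0.014
grip_force: 0.0
```

{"method": "drive_tool", "body": {"increments": [{"translation": [25, -45, 0], "rot": [0, 0, -0.05], "fingers": -1}, {"translation": [25, -45, 0], "rot": [0, 0, -0.05], "fingers": -1}, {"translation": [25, -45, 0], "rot": [0, 0, -0.05], "fingers": -1}, {"translation": [25, -45, -10], "rot": [0, 0, -0.05], "fingers": -1}, {"translation": [25, -45, -20], "rot": [0, 0, -0.05], "fingers": -1}, {"translation": [20, -40, -30], "rot": [0, 0, -0.05], "fingers": -1}, {"translation": [10, -20, -20], "rot": [0, 0, 0], "fingers": -1}, {"translation": [0, 0, 0], "rot": [0, 0, 0], "fingers": -1}, {"translation": [0, 0, 0], "rot": [0, 0, 0], "fingers": -1}]}}

```text
clock: 3.28
tool_pos: [0.5956, -0.1123, 0.2232]
eef_rot: [[-0.426, 0.905, 0.001], [0.905, 0.426, 0.0], [0.0, 0.001, -1.0]]
force: [-0.1, 0.2, -0.5]
finger_gap: 0.005
grip_force: 0.0
```

```bash
cat >> h.py <<'E'
def ray(r,s,px):
    K=r["camera_matrix"];u=(np.array(px)-K[:2,2])/[K[0,0],K[1,1]];t=np.linalg.norm(u)
    v=np.array([u[0]/t*np.sin(t),-u[1]/t*np.sin(t),-np.cos(t)]);T=r["T_tool_cam"];R=np.array(s["eef_rot"])
    return R@T[:3,3]+s["tool_pos"],R@T[:3,:3]@v
def wplane(r,s,px,z):
    o,v=ray(r,s,px);return o+v*(z-o[2])/v[2]
E
cat > look.py <<'E'
import sys,cv2
from h import *
from cell import ctrl
s=ctrl.state();r=ctrl.capture("wrist");cv2.imwrite(sys.argv[1],r["pixels"][...,::-1])
pickle.dump((s,r),open("w.pkl","wb"))
print(s["clock"],s["tool_pos"],np.round(s["eef_rot"],3).tolist(),s["force"],s["finger_gap"])
for q,z in(("cassette",.028),("cassette_pad",.04),("slicer_lips",.0335),("slicer_stop",.0335),("slicer",0)):
    for b in ctrl.place_of("wrist",q)[:3]:print(q,np.round(b["centre"],1),round(b["p"],2),wplane(r,s,b["centre"],z).round(4))
E
python3 look.py pics/w1.png
```

```text
3.275 [ 0.59555645 -0.11234454  0.22323132] [[-0.426, 0.905, 0.001], [0.905, 0.426, 0.0], [0.0, 0.001, -1.0]] [-0.05073918  0.24987652 -0.52753678] 0.005057319916206482
cassette [105.  167.6] 0.81 [ 0.3115 -0.2196  0.028 ]
cassette [146.4 298.8] 0.79 [ 0.4273 -0.3902  0.028 ]
cassette [331.  176.3] 0.6 [ 0.6026 -0.1025  0.028 ]
cassette_pad [327.3 222.7] 0.83 [ 0.6212 -0.1523  0.04  ]
cassette_pad [113.7 145.8] 0.8 [ 0.3259 -0.18    0.04  ]
cassette_pad [124.7 292.2] 0.68 [ 0.393  -0.3901  0.04  ]
slicer_lips [332.9 102.8] 0.96 [ 0.5679 -0.0249  0.0335]
slicer_stop [331.3  33.8] 0.81 [0.5318 0.0477 0.0335]
slicer [331.7  98.9] 0.8 [ 0.5646 -0.0187  0.    ]
```

View pics/w1.png

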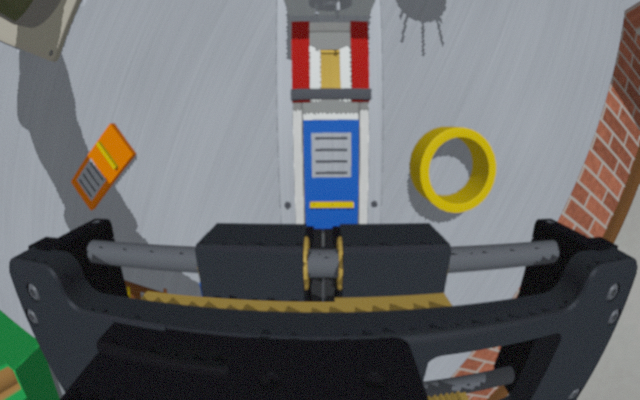

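The wrist picture shows the slicer aligned with the tool. The ridge is at (332,204), the cassette's front edge at (331,121), the cross bar at (331,94) and the red lips at (301/360,55). I'll fit the axis from these.

Run:
```python
from h import *
import cv2
s,r=pickle.load(open("w.pkl","rb"))
hsv=cv2.cvtColor(r["pixels"],cv2.COLOR_RGB2HSV)
def mid(m,y0,y1,x0=295,x1=370):
    out=[]
    for y in range(y0,y1,6):
        x=np.where(m[y,x0:x1])[0]+x0
        if len(x)>5: out.append(((x.min()+x.max())/2,y,x.max()-x.min()+1))
    return out
blue=(hsv[...,0]>105)&(hsv[...,0]<125)&(hsv[...,1]>150)
P=np.array([wplane(r,s,(a,b),.04)[:2] for a,b,w in mid(blue,126,200)])
E=[(wplane(r,s,(a-w/2,b),.04)-wplane(r,s,(a+w/2,b),.04)) for a,b,w in mid(blue,126,200)]
print("width",np.linalg.norm(E,axis=1).round(4))
red=((hsv[...,0]<8)|(hsv[...,0]>172))&(hsv[...,1]>150)
Q=np.array([wplane(r,s,(a,b),.0395)[:2] for a,b,w in mid(red,26,88,280,380)])
A=np.r_[P,Q];c=A.mean(0);u=np.linalg.svd(A-c)[2][0];u*=np.sign(u[1])
n=np.array([u[1],-u[0]])
print("dir",u,"ang",np.arctan2(u[1],u[0]),"tool",np.arctan2(s["eef_rot"][1][0],s["eef_rot"][0][0]),"resid",((A-c)@n).round(4))
yel=(hsv[...,0]>18)&(hsv[...,0]<35)&(hsv[...,1]>150)
yy,xx=np.where(yel[195:215,300:365]);rp=(xx.mean()+300,yy.mean()+195)
w=(wplane(r,s,(xx.min()+300,rp[1]),.048)-wplane(r,s,(xx.max()+301,rp[1]),.048))
R=wplane(r,s,rp,.047)[:2]
ys=np.where(blue[105:140,331])[0].min()+105;F=wplane(r,s,(331,ys),.04)[:2]
print("ridge",rp,R,"w",np.linalg.norm(w),"front",ys,F,"front-ridge(96)",(F-R)@u)
L=wplane(r,s,(332.9,102.8),.0335)[:2];S=wplane(r,s,(331.3,33.8),.0335)[:2]
print("lips-ridge",(L-R)@u,"stop-ridge",(S-R)@u)
pad=c+u*((R-c)@u-19);pad=c+u*((R-c)@u-.019)
print("pad",pad,"scene ridge proj check", proj("scene",[*pad,.04]),proj("side",[*pad,.04]))
print("delta mm",(pad-s["tool_pos"][:2])*1e3)
```

```text
width [0.0597 0.0598 0.06   0.0601 0.0603 0.0604 0.0595 0.0597 0.0599 0.0602
 0.0604 0.0607 0.061 ]
dir [-0.43645869  0.8997243 ] ang 2.022455225963367 tool 2.010667763309053 resid [ 0.     -0.0001 -0.0001 -0.0002 -0.0002 -0.0003  0.0002  0.0002  0.0001
  0.0001  0.0001  0.     -0.      0.0003  0.0002 -0.0005 -0.     -0.0001
 -0.0002  0.0003  0.0002  0.0001  0.     -0.0001]
ridge (np.float64(332.35869565217394), np.float64(204.26086956521738)) [ 0.61586805 -0.12791734] w 0.04741894647523337 front 121 [ 0.57465639 -0.04455791] front-ridge(96) 0.09298768906250793
lips-ridge 0.11366392877920029 stop-ridge 0.19469167925021277
pad [ 0.62298813 -0.14558095] scene ridge proj check [279.46293191 238.34939138] [364.64409189 207.29634232]
delta mm [ 27.43167396 -33.23641409]
```

{"method": "drive_tool", "body": {"increments": [{"translation": [7, -8, -35], "rot": [0, 0, 0.012], "fingers": -1}, {"translation": [8, -10, -40], "rot": [0, 0, 0], "fingers": -1}, {"translation": [8, -10, -40], "rot": [0, 0, 0], "fingers": -1}, {"translation": [4, -5, -30], "rot": [0, 0, 0], "fingers": -1}, {"translation": [0, 0, -15], "rot": [0, 0, 0], "fingers": -1}, {"translation": [0, 0, 0], "rot": [0, 0, 0], "fingers": -1}, {"translation": [0, 0, 0], "rot": [0, 0, 0], "fingers": -1}]}}

```text
clock: 4.45
tool_pos: [0.6232, -0.146, 0.0641]
eef_rot: [[-0.436, 0.9, 0.002], [0.9, 0.436, 0.0], [-0.001, 0.002, -1.0]]
force: [-0.2, 0.1, 0.5]
finger_gap: 0.006
grip_force: 0.0
```

```bash
python3 look.py pics/w2.png
python3 - <<'E'
from cell import ctrl
import cv2
r=ctrl.capture("side");cv2.imwrite("pics/s2.png",cv2.resize(r["pixels"][140:250,240:420],None,fx=4,fy=4,interpolation=cv2.INTER_CUBIC)[...,::-1])
E
```

```text
4.45 [ 0.62316553 -0.14603983  0.06409754] [[-0.436, 0.9, 0.002], [0.9, 0.436, 0.0], [-0.001, 0.002, -1.0]] [-0.17420694  0.14141817  0.49273849] 0.006319643465322707
cassette [ 16.  152.3] 0.94 [ 0.3287 -0.2158  0.028 ]
cassette [320.9 153.3] 0.88 [ 0.6015 -0.1021  0.028 ]
cassette_pad [320.3 232.4] 0.71 [ 0.6225 -0.1464  0.04  ]
cassette_pad [ 23.1 121. ] 0.61 [ 0.3485 -0.1765  0.04  ]
slicer_lips [320.6  20.9] 0.7 [ 0.5643 -0.0257  0.0335]
slicer [325.2  34.5] 0.83 [ 0.5669 -0.0239  0.    ]
```

View pics/w2.png

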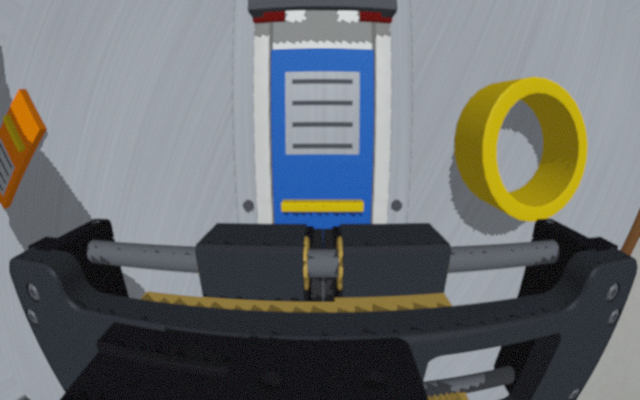

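View pics/s2.png

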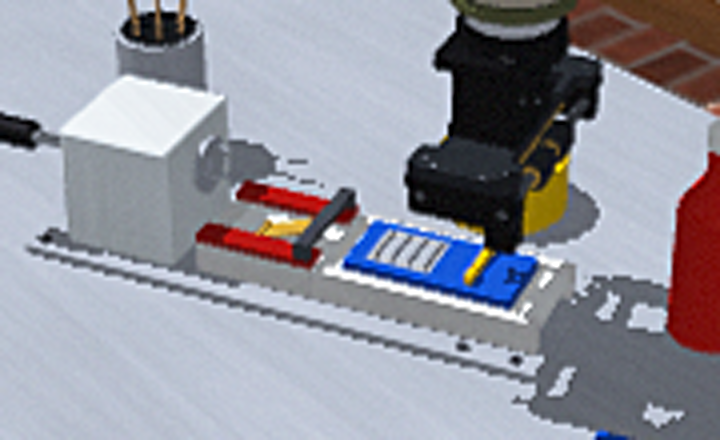

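The fingertips are over the bare strip behind the ridge: it is at (322,206) in the wrist picture and at (480,266) in the side crop. The cassette is centred in the channel. Now I'll press down.

{"method": "drive_tool", "body": {"increments": [{"translation": [0, 0, -12], "rot": [0, 0, 0], "fingers": -1}, {"translation": [0, 0, -8], "rot": [0, 0, 0], "fingers": -1}, {"translation": [0, 0, -4], "rot": [0, 0, 0], "fingers": -1}, {"translation": [0, 0, -4], "rot": [0, 0, 0], "fingers": -1}, {"translation": [0, 0, -4], "rot": [0, 0, 0], "fingers": -1}, {"translation": [0, 0, -2], "rot": [0, 0, 0], "fingers": -1}, {"translation": [0, 0, 0], "rot": [0, 0, 0], "fingers": -1}, {"translation": [0, 0, 0], "rot": [0, 0, 0], "fingers": -1}]}}

```text
clock: 5.8
tool_pos: [0.6228, -0.1463, 0.0296]
eef_rot: [[-0.436, 0.9, 0.001], [0.9, 0.436, 0.0], [-0.0, 0.001, -1.0]]
force: [-2.7, 1.7, 11.5]
finger_gap: 0.005
grip_force: 5.6
```

{"method": "drive_tool", "body": {"increments": [{"translation": [0, 0, -1], "rot": [0, 0, 0], "fingers": -1}, {"translation": [-1.7, 3.6, 0], "rot": [0, 0, 0], "fingers": -1}, {"translation": [-2.6, 5.4, 0], "rot": [0, 0, 0], "fingers": -1}, {"translation": [-2.6, 5.4, 0], "rot": [0, 0, 0], "fingers": -1}, {"translation": [-2.6, 5.4, 0], "rot": [0, 0, 0], "fingers": -1}, {"translation": [-2.6, 5.4, 0], "rot": [0, 0, 0], "fingers": -1}, {"translation": [-2.6, 5.4, 0], "rot": [0, 0, 0], "fingers": -1}]}}

```text
clock: 6.68
tool_pos: [0.6097, -0.1173, 0.0296]
eef_rot: [[-0.435, 0.9, 0.005], [0.9, 0.435, -0.002], [-0.004, 0.004, -1.0]]
force: [2.4, -3.4, 11.1]
finger_gap: 0.005
grip_force: 5.6
```

```bash
python3 look.py pics/w3.png
```

```text
6.675 [ 0.60974031 -0.11728313  0.02958689] [[-0.435, 0.9, 0.005], [0.9, 0.435, -0.002], [-0.004, 0.004, -1.0]] [ 2.38379998 -3.35465135 11.08231402] 0.004667039331013034
cassette [325.1 159.1] 0.64 [ 0.5901 -0.0719  0.028 ]
cassette_pad [ 42.7 354.4] 0.56 [ 0.4095 -0.3625  0.04  ]
slicer_lips [320.3  57. ] 0.63 [ 0.5647 -0.0252  0.0335]
```

View pics/w3.png

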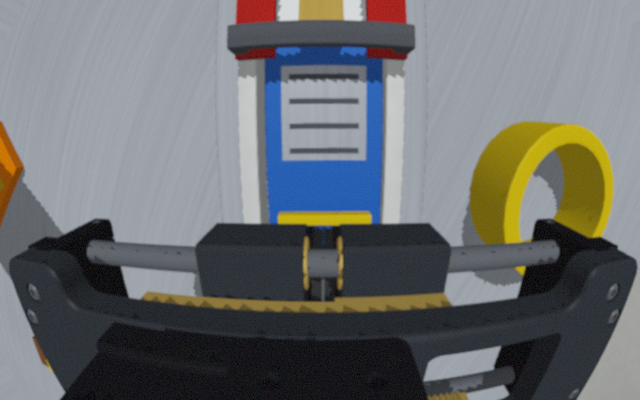

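The cassette's front has gone under the bar and lips at (322,50), and the ridge is at the fingers (324,217). I'll keep sliding.

{"method": "drive_tool", "body": {"increments": [{"translation": [-3, 6.2, 0], "rot": [0, 0, 0], "fingers": -1}, {"translation": [-3, 6.2, 0], "rot": [0, 0, 0], "fingers": -1}, {"translation": [-3, 6.2, 0], "rot": [0, 0, 0], "fingers": -1}, {"translation": [-3, 6.2, 0], "rot": [0, 0, 0], "fingers": -1}, {"translation": [-3, 6.2, 0], "rot": [0, 0, 0], "fingers": -1}, {"translation": [-3, 6.2, 0], "rot": [0, 0, 0], "fingers": -1}, {"translation": [-3, 6.2, 0], "rot": [0, 0, 0], "fingers": -1}, {"translation": [-3, 6.2, 0], "rot": [0, 0, 0], "fingers": -1}, {"translation": [0, 0, 0], "rot": [0, 0, 0], "fingers": -1}]}}

```text
clock: 8.1
tool_pos: [0.5853, -0.067, 0.029]
eef_rot: [[-0.435, 0.9, 0.004], [0.9, 0.435, -0.001], [-0.003, 0.003, -1.0]]
force: [0.6, -2.6, 9.7]
finger_gap: 0.001
grip_force: 6.5
```

{"method": "drive_tool", "body": {"increments": [{"translation": [-1.7, 3.6, 0], "rot": [0, 0, 0], "fingers": -1}, {"translation": [-1.7, 3.6, 0], "rot": [0, 0, 0], "fingers": -1}, {"translation": [-1.3, 2.7, 0], "rot": [0, 0, 0], "fingers": -1}, {"translation": [-0.9, 1.8, 0], "rot": [0, 0, 0], "fingers": -1}, {"translation": [-0.9, 1.8, 0], "rot": [0, 0, 0], "fingers": -1}, {"translation": [0, 0, 0], "rot": [0, 0, 0], "fingers": -1}]}}

```text
clock: 8.85
tool_pos: [0.579, -0.054, 0.029]
eef_rot: [[-0.435, 0.9, 0.004], [0.9, 0.435, -0.001], [-0.003, 0.003, -1.0]]
force: [1.0, -3.9, 8.9]
finger_gap: 0.005
grip_force: 6.7
```

```bash
python3 look.py pics/w4.png
```

```text
8.85 [ 0.5789965  -0.05401054  0.02900543] [[-0.435, 0.9, 0.004], [0.9, 0.435, -0.001], [-0.003, 0.003, -1.0]] [ 0.96664125 -3.88360904  8.90527184] 0.005397499120639901
cassette [  7.8 250.5] 0.81 [ 0.3241 -0.201   0.028 ]
cassette_pad [  7.5 229.5] 0.73 [ 0.3415 -0.1631  0.04  ]
cassette_pad [ 66.2 390.8] 0.39 [ 0.4079 -0.3421  0.04  ]
slicer_lips [512.4 276.3] 0.73 [ 0.7039 -0.0202  0.0335]
slicer_lips [317.7 193.7] 0.61 [ 0.5634 -0.0259  0.0335]
slicer_lips [320.7  31.1] 0.28 [0.5281 0.0506 0.0335]
slicer_stop [324.3  31.5] 0.66 [0.5299 0.0512 0.0335]
slicer [321.1 178.1] 0.56 [ 0.564  -0.0234  0.    ]
slicer [319.9  31. ] 0.55 [0.5232 0.0595 0.    ]
```

View pics/w4.png

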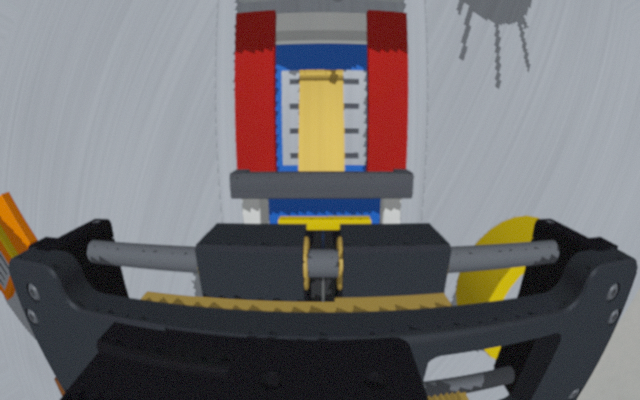

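The front edge (row 44) is just short of the stop, and the ridge is at (324,220). I'll push the last millimetres until the force rises.

{"method": "drive_tool", "body": {"increments": [{"translation": [-0.9, 1.8, 0], "rot": [0, 0, 0], "fingers": -1}, {"translation": [-0.9, 1.8, 0], "rot": [0, 0, 0], "fingers": -1}, {"translation": [0, 0, 0], "rot": [0, 0, 0], "fingers": -1}]}}

```text
clock: 9.52
tool_pos: [0.5772, -0.0504, 0.029]
eef_rot: [[-0.435, 0.9, 0.004], [0.9, 0.435, -0.001], [-0.003, 0.003, -1.0]]
force: [1.1, -2.7, 7.3]
finger_gap: 0.006
grip_force: 6.7
```

{"method": "drive_tool", "body": {"increments": [{"translation": [-0.9, 1.8, 0], "rot": [0, 0, 0], "fingers": -1}, {"translation": [-0.9, 1.8, 0], "rot": [0, 0, 0], "fingers": -1}, {"translation": [0, 0, 0], "rot": [0, 0, 0], "fingers": -1}]}}

```text
clock: 9.9
tool_pos: [0.5762, -0.0488, 0.0292]
eef_rot: [[-0.434, 0.901, 0.006], [0.901, 0.434, -0.004], [-0.006, 0.004, -1.0]]
force: [5.4, -9.5, 4.9]
finger_gap: 0.004
grip_force: 8.4
```

{"method": "drive_tool", "body": {"increments": [{"translation": [-0.9, 1.8, 0], "rot": [0, 0, 0], "fingers": -1}, {"translation": [0, 0, 0], "rot": [0, 0, 0], "fingers": -1}, {"translation": [0, 0, 0], "rot": [0, 0, 0], "fingers": -1}]}}

```text
clock: 10.28
tool_pos: [0.5761, -0.0487, 0.0295]
eef_rot: [[-0.433, 0.902, 0.008], [0.902, 0.433, -0.006], [-0.009, 0.005, -1.0]]
force: [9.5, -14.8, 2.2]
finger_gap: 0.004
grip_force: 10.5
```

```bash
python3 look.py pics/w5.png >/dev/null
python3 - <<'E'
import cv2
a=cv2.imread("pics/w5.png")[0:240,210:430];cv2.imwrite("pics/w5c.png",cv2.resize(a,None,fx=2.5,fy=2.5,interpolation=cv2.INTER_CUBIC))
E
```

```text
(no output)
```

View pics/w5c.png

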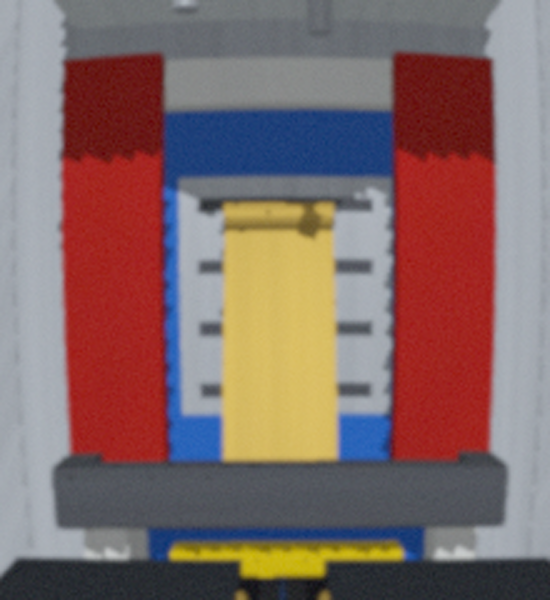

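The cassette's front meets the stop (crop row 110) and the leaf lies on the blade. The force rose to 17 N with no more travel, so it is home. I'll relax the push, then let it rise and lift away.

{"method": "drive_tool", "body": {"increments": [{"translation": [0.9, -1.8, 0], "rot": [0, 0, 0], "fingers": -1}, {"translation": [0, 0, 1.5], "rot": [0, 0, 0], "fingers": -1}, {"translation": [0, 0, 2], "rot": [0, 0, 0], "fingers": -1}, {"translation": [0, 0, 2], "rot": [0, 0, 0], "fingers": -1}, {"translation": [0.5, -1, 2], "rot": [0, 0, 0], "fingers": -1}, {"translation": [0.9, -1.8, 2], "rot": [0, 0, 0], "fingers": -1}, {"translation": [0.9, -1.8, 5], "rot": [0, 0, 0], "fingers": -1}, {"translation": [0, 0, 15], "rot": [0, 0, 0], "fingers": -1}, {"translation": [0, 0, 30], "rot": [0, 0, 0], "fingers": -1}, {"translation": [0, 0, 40], "rot": [0, 0, 0], "fingers": -1}]}}

```text
clock: 11.82
tool_pos: [0.5753, -0.0496, 0.1283]
eef_rot: [[-0.436, 0.9, -0.001], [0.9, 0.436, 0.0], [0.001, -0.001, -1.0]]
force: [0.5, 0.0, -0.4]
finger_gap: 0.006
grip_force: 0.0
```

{"method": "drive_tool", "body": {"increments": [{"translation": [8, -20, 40], "rot": [0, 0, 0], "fingers": -1}, {"translation": [8, -20, 20], "rot": [0, 0, 0], "fingers": -1}, {"translation": [0, 0, 0], "rot": [0, 0, 0], "fingers": -1}, {"translation": [0, 0, 0], "rot": [0, 0, 0], "fingers": -1}]}}

```text
clock: 12.32
tool_pos: [0.5912, -0.0887, 0.1862]
eef_rot: [[-0.436, 0.9, -0.001], [0.9, 0.436, 0.001], [0.001, -0.001, -1.0]]
force: [0.3, 0.4, -0.5]
finger_gap: 0.003
grip_force: 0.0
```

```bash
python3 look.py pics/w6.png
python3 - <<'E'
import cv2
from cell import ctrl
from h import proj
a=cv2.imread("pics/w6.png")[0:240,200:520];a=cv2.resize(a,None,fx=1.25,fy=1.25)
r=ctrl.capture("scene")["pixels"][150:310,200:460,::-1];r=cv2.resize(r,(390,300),interpolation=cv2.INTER_CUBIC)
cv2.imwrite("pics/fin.png",cv2.hconcat([a,r]))
for q in("tape","bottle","skewers"):print(q,[b["centre"] for b in ctrl.place_of("scene",q)[:1]])
E
```

```text
12.325 [ 0.59121336 -0.08872476  0.18620657] [[-0.436, 0.9, -0.001], [0.9, 0.436, 0.001], [0.001, -0.001, -1.0]] [ 0.29003317  0.39083077 -0.53141574] 0.0032932138141842197
cassette [326.1 104.5] 0.93 [ 0.5567 -0.0084  0.028 ]
cassette [ 87.5 187.3] 0.69 [ 0.3112 -0.2201  0.028 ]
cassette_pad [325.  150.9] 0.84 [ 0.5761 -0.0511  0.04  ]
cassette_pad [ 95.8 163.6] 0.63 [ 0.3264 -0.1774  0.04  ]
slicer_lips [324.4 120.5] 0.89 [ 0.5624 -0.0241  0.0335]
slicer_stop [327.2  40.9] 0.75 [0.5288 0.0516 0.0335]
slicer [327.4 119.9] 0.9 [ 0.5651 -0.0217  0.    ]
tape [[323.8, 285.3]]
bottle [[235.1, 280.6]]
skewers [[411.5, 230.5]]
```

View pics/fin.png

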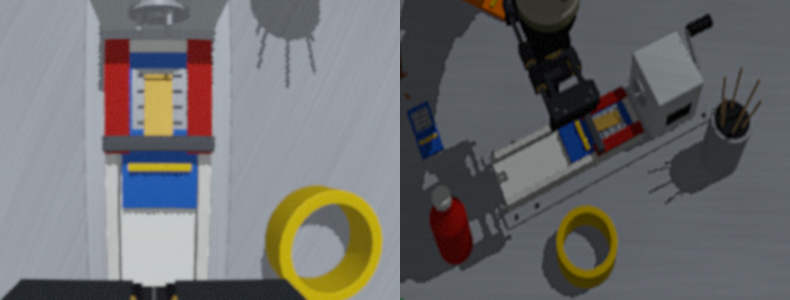

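The cassette sits under the lips with the leaf on it, ridge at left-crop (160,167), and the tape, bottle and skewers have not moved. I'll check numerically that it stayed home, comparing it with the pressed-home picture's stop and front edge.

Run:
```python
from h import *
import cv2
s,r=pickle.load(open("w.pkl","rb"))
h=cv2.cvtColor(r["pixels"],cv2.COLOR_RGB2HSV).astype(int)
u=np.array([-.4365,.8997]);L=np.array([.5640,-.0252])
yel=(h[...,0]>18)&(h[...,0]<35)&(h[...,1]>150);yy,xx=np.where(yel[122:145,290:365])
R=wplane(r,s,(xx.mean()+290,yy.mean()+122),.0415)[:2]
blue=(h[...,0]>105)&(h[...,0]<125)&(h[...,1]>120)
col=np.where(blue[:,312])[0];print(col.min(),col.max())
F=wplane(r,s,(312,col.min()),.0335)[:2];B=wplane(r,s,(312,col.max()+1),.0335)[:2]
print("slicer x: ridge(-11)",(R-L)@u,"front(85)",(F-L)@u,"back(-45)",(B-L)@u,"len",(F-B)@u)
print("stop column",r["pixels"][25:50,327].tolist())
```

```text
42 165
slicer x: ridge(-11) -0.010912939780286584 front(85) 0.08332331679446416 back(-45) -0.04469935682561492 len 0.12802267362007907
stop column [[100, 106, 110], [100, 103, 110], [98, 101, 107], [98, 103, 108], [98, 102, 107], [100, 102, 109], [104, 108, 112], [119, 120, 123], [125, 124, 125], [129, 130, 130], [127, 128, 128], [126, 128, 128], [126, 128, 128], [126, 128, 129], [126, 126, 127], [120, 122, 125], [91, 100, 116], [56, 75, 113], [38, 64, 117], [29, 61, 114], [25, 59, 111], [30, 60, 114], [25, 59, 112], [28, 61, 113], [33, 65, 116]]
```

The ridge measures -10.9 mm (expected -11) and the rear edge -44.7 mm (expected -45), so the cassette is home. I'll hand it in.

```bash
python3 -c "
from cell import ctrl
print(ctrl.close_job())"
```

```text
the job is handed in; nothing more can be done
None
```

The blue cassette is fully home against the stop, under the lips and the leaf spring; the gripper is clear, the tape, bottle and skewers were not moved, and I handed the job in at about 12.5 s on the robot's clock.

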